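# Put the stacked badge-press dies back in their case

## Task

The four badge-press dies were left stacked on the bench after the last run. Take the stack apart, set every die upright and fully home in the pocket of its own size (the coloured rings match) in the open case, so that nothing stands above the rim, and only then shut the lid all the way down. Don't tip any die over on the way.

Things in the scene. Friction and masses are not known exactly. Their poses are not given: they have to be found in the camera images.
- die_red: Loose round badge-press die of bare turned aluminium with a red size ring round its upper edge, an upright cylinder 66 mm in diameter and 26 mm high with a shallow recess in its top; the largest, bottom of the stack at the start. Origin at the centre of its underside, z up. To be seated it goes 9 mm deep into its pocket, so grip it by its upper half only (12 mm or more above its underside).
- die_yellow: Loose round badge-press die of bare turned aluminium with a yellow size ring round its upper edge, an upright cylinder 54 mm in diameter and 26 mm high with a shallow recess in its top; second largest, on the red one. Origin at the centre of its underside, z up. To be seated it goes 9 mm deep into its pocket, so grip it by its upper half only (12 mm or more above its underside).
- die_green: Loose round badge-press die of bare turned aluminium with a green size ring round its upper edge, an upright cylinder 42 mm in diameter and 26 mm high with a shallow recess in its top; second smallest, on the yellow one. Origin at the centre of its underside, z up. To be seated it goes 9 mm deep into its pocket, so grip it by its upper half only (12 mm or more above its underside).
- die_blue: Loose round badge-press die of bare turned aluminium with a blue size ring round its upper edge, an upright cylinder 30 mm in diameter and 26 mm high with a shallow recess in its top; the smallest, top of the stack at the start. Origin at the centre of its underside, z up. To be seated it goes 9 mm deep into its pocket, so grip it by its upper half only (12 mm or more above its underside).
- insert_red: Fixed black insert block in the case, 124 x 83 x 15 mm. In its centre the red die's pocket, a red ring round its mouth: a grey cone 71 mm wide at its flat floor, 78 mm at the mouth (it centres the die). Origin: centre of its underside, 5 mm above the table; z up, x to the hinge. Pocket floor 6 mm, block top 15 mm above the origin. The blocks stand 84 mm apart along y in any order.
- insert_yellow: Fixed black insert block in the case, 124 x 83 x 15 mm. In its centre the yellow die's pocket, a yellow ring round its mouth: a grey cone 59 mm wide at its flat floor, 66 mm at the mouth (it centres the die). Origin: centre of its underside, 5 mm above the table; z up, x to the hinge. Pocket floor 6 mm, block top 15 mm above the origin. The blocks stand 84 mm apart along y in any order.
- insert_green: Fixed black insert block in the case, 124 x 83 x 15 mm. In its centre the green die's pocket, a green ring round its mouth: a grey cone 47 mm wide at its flat floor, 54 mm at the mouth (it centres the die). Origin: centre of its underside, 5 mm above the table; z up, x to the hinge. Pocket floor 6 mm, block top 15 mm above the origin. The blocks stand 84 mm apart along y in any order.
- insert_blue: Fixed black insert block in the case, 124 x 83 x 15 mm. In its centre the blue die's pocket, a blue ring round its mouth: a grey cone 35 mm wide at its flat floor, 42 mm at the mouth (it centres the die). Origin: centre of its underside, 5 mm above the table; z up, x to the hinge. Pocket floor 6 mm, block top 15 mm above the origin. The blocks stand 84 mm apart along y in any order.
- case_lid (a joint): Lid of the dark grey case (134 x 346 mm, 5 mm walls, rim 40 mm above the table, a seated die's top 4 mm below it, 29 mm or more free between die and front or back wall). Hinge angle in rad: 0 shut on the rim, 1.75 to 1.9 (past upright) as found. Stiff hinge: the lid stays where it is left, takes 2 to 5 N at its free edge, does not latch.
- lid_edge (a point): Middle of the lid's free long edge, on its outer face. Axes turn with the lid: x from this edge to the hinge, z out of the outer face (up when shut), y along the edge. Lid 134 mm along x, 346 mm along y, 14 mm thick; shut, its top is 55 mm above the table. The hinge axis runs along y, 134 mm in x and -14 mm in z from here. A lip 100 mm long juts 7 mm beyond the edge on its inner side.
Not all that is in view belongs to the job. What is shaped like the die_red but blue is not meant. What is shaped like the die_green but pink is not meant.

How it is judged:
By the outcome, as a careful person would: the job done as asked, in the order asked, and still so for the second after the job is handed in, with the robot touching nothing.
It also fails if it takes over 120 s, if anything falls off the work surface, if the arm or the gripper's body presses on something with over 40 N, if the wrist force passes 120 N, or if a joint passes its speed limit or range.

## Robot

A 6-joint arm with a two-finger parallel gripper is mounted at the origin on a cart in front of the work surface, level with it; the furniture and walls round the work are solid. World frame = base frame: x ahead of the robot, y to its left, z up, the work surface at z = 0. Lengths are in m, angles in rad, forces in N, time in s.
With the tool pointing down it reaches from about 0.2 to 0.875 m from the base axis. Payload 3.4 kg.
Tool frame: the origin (TCP) lies on the centre line of the jaws, within the pads' length; the fingertips stand 19 mm ahead of it and the grasp point (between the pads) is the TCP; z points along the fingers, y is the line along which they close (so a half turn about z gives the same grasp; the last joint's range is limited). The gripper opens to 94 mm and grips with 3 to 60 N. Pads are 16 mm wide; open, the fingers measure 119 mm over their backs; the gripper's body (75 mm by 177 mm) begins 78 mm behind the grasp point.
Start: joints at [1.14, 0.276, 1.505, -0, 1.361, -0.121], TCP at [0.175, 0.548, 0.224] pointing down, gripper open.
Joint ranges: [-2.89, 2.89], [-0.75, 2.08], [0.22, 2.7], [-1.18, 4.32], [0.11, 2.71], [-2.7, 2.7]. Speed limits (rad/s): [2.57, 2.57, 3.14, 3.14, 3.14, 3.14].

## Interface

Orientations are given as [roll, pitch, yaw] about the fixed x, y, z axes, in that order (R = Rz(yaw) Ry(pitch) Rx(roll)).
In Python, from cell import get_state, vision, order gives the robot as it stands.
- The arm moves only by the tool step_arm, never from a script. Its argument "targets" is a list of rows, each an object with "dp": the shift along the tool's x, y, z in cm, a list of three; "dr": the turn, a rotation vector about the tool's x, y, z in degrees, a list of three; "fingers": the finger opening in cm, from 0 to 9.4. In form: [{"dp": [x, y, z], "dr": [wx, wy, wz], "fingers": fingers}, ...]. A call has exactly 8 rows; each row is the pose to reach, as a shift and turn from the pose commanded when the call began, along the tool's axes at that moment; what a row does not reach only later rows make up. A row lasts 1/12 s, in which the tool goes at most 41.7 mm and 7.16 degrees, less where a joint would pass 70% of its speed; a pose out of reach is approached as far as the arm can. A call with a gripper value outside its range is refused whole. The fingers move at their own pace and stop on an object; the grip force is fixed at half the most. Time passes only in rows, so rows that repeat a pose let the fingers close, or fill a call up. It gives the time, the measured TCP pose, the force, the opening and the grip force at its end, in the units of the state.
- get_state(): the state, without advancing time (a new reading comes with each control period).
- vision.grab_frame(name): name is "scene" or "top" or "wrist"; returns the picture (420x560x3 uint8, red, green, blue); there is no depth.
- vision.calibration(name): a dict with "intrinsics" (3x3 intrinsics, pixels), "extrinsics" (4x4, takes a point from camera to world coordinates). Camera axes: x right, y up, looking along -z (the intrinsics and any distortion apply to the point x, -y, -z); pixel columns grow to the right and rows downward; lengths in m; the calibration is good to about 2 mm. A picture is of the moment at which its call begins: read the wrist's pose just before it. calibration takes no time and is no camera call; for the wrist camera it gives the pose at the moment of the call.
- order.sign_off(): hands the job in; it is judged then, once.
Trained networks look in the newest picture that a camera, given by its name, has taken for a name from the list of things; names that differ only in an ending like _2 or _b are one class to them, and where a whole thing is asked for, a point or a joint stands for the part that bears it (a point fixed in the world has none). Each returns a list of dicts, best first, with "score" (0 to 1); they miss things now and then, are a little off and sometimes report something else, mostly with a low value. They report only what shows in the picture. A call takes as long as a camera call. They do not tell look-alikes from the thing itself.
- vision.find_in(camera, thing): "rect" ([left, top, width, height] as shares, 0 to 1, of the picture: columns of its width, rows of its height, round what is visible of it).
The state is a dict: "t": time; "q": joint angles; "joint_velocities": joint speeds; "joint_efforts": joint torques, N m; "tcp_pos": TCP position; "tcp_rot": TCP orientation; "contact_force": force on the tool from outside, world axes, zero at the start; "wrist_torque": the same for the moment, N m; "finger_gap": finger opening in m; "finger_force": force on a finger pad.
Only numpy, scipy, OpenCV 4.12 (cv2) and the standard library are available. Lean on these libraries where they do the work, as an engineer would, in place of code of your own. Each camera call takes 0.05 s, during which the arm holds its last target. There are 200 camera calls.

## Working session

There is one attempt and no reset: what is moved stays moved. The work goes in short steps, Python scripts to look and compute and a tool call to move; the robot and the scene stay as the last step left them, time stands still between calls to the robot, and variables do not carry over. Pictures are saved under pics/ and viewed, at most 14 in all, crops included, and the job is handed in when it is done.

Besides the shell and the picture viewer there is one more tool, called after "Call:" as name(argument=value, ...) on one line, values as JSON. step_arm: Moves the arm, as the interface text tells. Its arguments: {"type":"object","properties":{"targets":{"type":"array"}},"required":["targets"]}

```bash
ls; mkdir -p pics; python3 - <<'E'
from cell import get_state, vision
import cv2
s=get_state(); print(s)
for n in ["scene","top"]:
    f=vision.grab_frame(n); cv2.imwrite(f"pics/{n}0.png",f[:,:,::-1])
    c=vision.calibration(n); print(n,c)
    for t in ["die_red","die_yellow","die_green","die_blue","insert_red","insert_yellow","insert_green","insert_blue","case_lid"]:
        print(t,[(round(d['score'],2),[round(d['rect'][0]*560),round(d['rect'][1]*420),round(d['rect'][2]*560),round(d['rect'][3]*420)]) for d in vision.find_in(n,t)[:3]])
E
```

```text
pics
{'t': 0.0, 'q': array([ 1.13999755e+00,  2.76568512e-01,  1.50609241e+00, -4.11364074e-06,
        1.36068733e+00, -1.20975208e-01]), 'joint_velocities': array([ 0.00085984,  0.00063426,  0.00065652, -0.00057668, -0.00075258,
        0.00032113]), 'joint_efforts': array([-1.45290174e-03, -4.04573929e+01, -2.37223059e+01,  6.98481663e-02,
        3.47532879e-02, -1.41066421e-04]), 'tcp_pos': array([0.17508719, 0.54715086, 0.22363604]), 'tcp_rot': array([-3.13984940e+00, -2.07874323e-04,  2.83176977e+00]), 'contact_force': array([ 1.37153744, -0.42906359, -0.51572477]), 'wrist_torque': array([0.02042585, 0.04778339, 0.02256236]), 'finger_force': 0.0, 'finger_gap': 0.09420566310222477}
scene {'intrinsics': array([[546.80967597,   0.        , 267.82822994],
       [  0.        , 546.80967597, 208.00865053],
       [  0.        ,   0.        ,   1.        ]]), 'extrinsics': array([[ 0.82993107,  0.4097715 , -0.37855217,  0.06003518],
       [-0.55786228,  0.60714433, -0.56583164, -0.62645253],
       [-0.00202587,  0.68078123,  0.732484  ,  0.9054094 ],
       [ 0.        ,  0.      
[... 709 characters left out ...]
,  0.99715235, -0.07539582,  0.40468572],
       [-0.99996825,  0.00221603,  0.00765441,  0.03653577],
       [ 0.00779969,  0.07538093,  0.99712431,  1.14492897],
       [ 0.        ,  0.        ,  0.        ,  1.        ]])}
die_red [(0.78, [366, 202, 31, 30]), (0.68, [369, 206, 23, 27]), (0.58, [338, 251, 32, 32])]
die_yellow [(0.45, [369, 208, 24, 25])]
die_green [(0.55, [374, 208, 17, 22])]
die_blue [(0.68, [381, 214, 15, 12]), (0.37, [116, 137, 184, 60])]
insert_red [(0.63, [178, 186, 48, 62]), (0.26, [383, 215, 12, 12])]
insert_yellow []
insert_green [(0.92, [144, 193, 51, 57]), (0.28, [375, 207, 20, 25])]
insert_blue [(0.73, [219, 179, 47, 61])]
case_lid [(0.81, [117, 134, 181, 57])]
```

```bash
python3 - <<'E'
import cv2
a=cv2.imread("pics/scene0.png"); b=cv2.imread("pics/top0.png")
cv2.imwrite("pics/scene_c.png",cv2.resize(a[80:350,140:400],None,fx=2.2,fy=2.2,interpolation=cv2.INTER_CUBIC))
cv2.imwrite("pics/top_c.png",cv2.resize(b[110:310,100:420],None,fx=2.5,fy=2.5,interpolation=cv2.INTER_CUBIC))
E
```

```text
(no output)
```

View pics/scene_c.png

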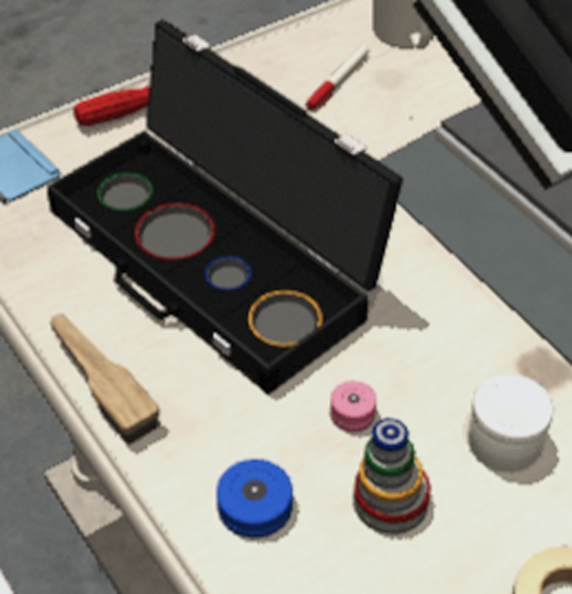

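View pics/top_c.png

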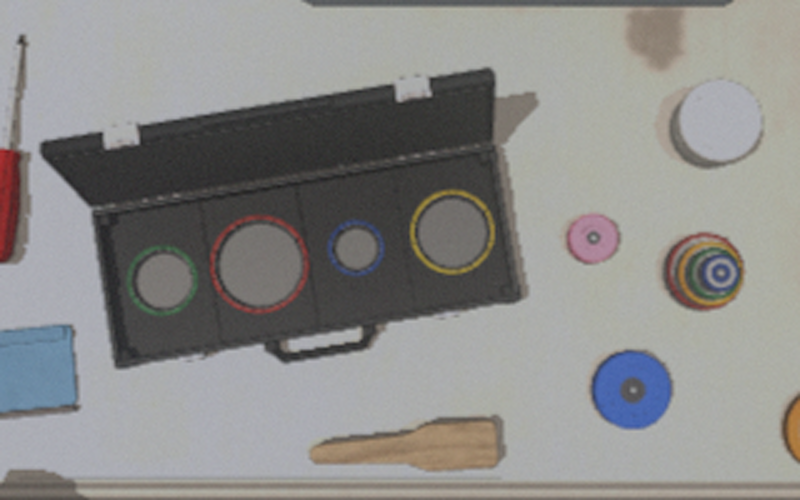

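View pics/scene0.png

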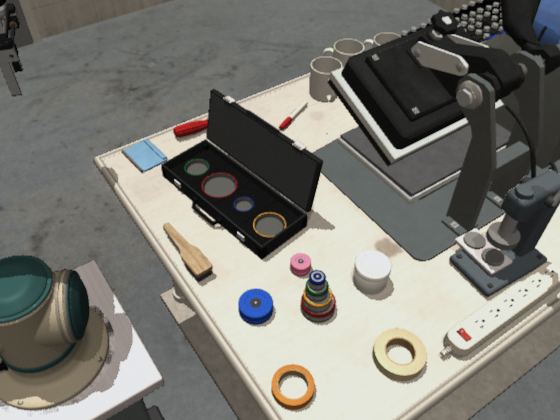

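Look-alikes, scene pixels: the red-ringed bottom die at (318,310) against the all-blue disc at (256,305), and the green-ringed die at (316,287) against the all-pink disc at (301,265). I choose the stack's bare aluminium dies, which the crops confirm. Along the case from +y the pockets run green, red, blue, yellow. Next I measure them.

```bash
cat > h.py <<'E'
import numpy as np, cv2
from cell import get_state, vision
from scipy.spatial.transform import Rotation as R
def ray(cam,uv,z,c=None):
    c=c or vision.calibration(cam); K=c['intrinsics'];E=c['extrinsics']
    d=np.linalg.inv(K)@[uv[0],uv[1],1]; d=E[:3,:3]@[d[0],-d[1],-d[2]]; o=E[:3,3]
    return o+d*(z-o[2])/d[2]
def proj(cam,p,c=None):
    c=c or vision.calibration(cam);K=c['intrinsics'];E=c['extrinsics']
    q=E[:3,:3].T@(np.array(p)-E[:3,3]); q=K@[q[0],-q[1],-q[2]]; return q[:2]/q[2]
def rot(s): return R.from_euler('xyz',s['tcp_rot']).as_matrix()
def delta(target,s=None):
    s=s or get_state(); return np.round(rot(s).T@(np.array(target)-s['tcp_pos'])*100,2)
def mask(img,col,sat=70):
    h=cv2.cvtColor(img,cv2.COLOR_BGR2HSV); H,S,V=cv2.split(h)
    r={'red':(172,5),'yellow':(16,32),'green':(45,85),'blue':(105,130)}[col]
    m=((H>=r[0])|(H<=r[1])) if r[0]>r[1] else ((H>=r[0])&(H<=r[1]))
    return (m&(S>sat)&(V>35)).astype(np.uint8)
E
python3 - <<'E'
from h import *
for cam,boxes in {'top':[(120,175,310,260),(360,195,405,240)],'scene':[(165,140,310,250),(295,262,340,325)]}.items():
  img=cv2.imread(f"pics/{cam}0.png")
  for nm,(x0,y0,x1,y1) in zip(("case","stack"),boxes):
    for i,col in enumerate(['red','yellow','green','blue']):
        m=mask(img,col)[y0:y1,x0:x1]
        n,l,st,c=cv2.connectedComponentsWithStats(cv2.dilate(m,np.ones((3,3))))
        k=1+np.argmax(st[1:,4]) if n>1 else 0
        pts=np.argwhere((l==k)&(m>0))[:,::-1]+[x0,y0]
        if len(pts)<8: print(cam,nm,col,'few',len(pts)); continue
        hull=cv2.convexHull(pts.astype(np.float32)); 
        e=cv2.fitEllipse(hull); z=0.0205 if nm=='case' else 0.0255+0.026*i
        print(cam,nm,col,np.round(e[0],1),np.round(e[1],1),len(pts),np.round(ray(cam,e[0],z),4))
E
```

```text
top case red [203.2 215.2] [39.4 39.9] 261 [0.4679 0.1837 0.0205]
top case yellow [280.4 202.2] [34.2 34.3] 247 [0.4961 0.0184 0.0205]
top case green [164.4 222.6] [25.4 27. ] 27 [0.4517 0.2666 0.0205]
top case blue [242.  208.7] [22.2 22.5] 112 [0.4819 0.1009 0.0205]
top stack red [381.2 218. ] [29.6 30.2] 95 [ 0.4623 -0.1967  0.0255]
top stack yellow [383.7 218.8] [25.4 26.2] 154 [ 0.4593 -0.1967  0.0515]
top stack green few 2
top stack blue [387.7 218.7] [13.9 14.3] 66 [ 0.4569 -0.1935  0.1035]
scene case red [219.  184.7] [26.6 37.3] 210 [0.4651 0.1808 0.0205]
scene case yellow [186.4 246.5] [14.2 63.5] 326 [0.3164 0.0611 0.0205]
scene case green [196.4 166.5] [17.7 25.6] 101 [0.4517 0.2639 0.0205]
scene case blue [243.3 203.6] [16.5 22.3] 111 [0.4796 0.0988 0.0205]
scene stack red [318.  302.6] [29.2 34.9] 183 [ 0.4571 -0.2027  0.0255]
scene stack yellow [317.4 295.1] [25.1 29.6] 177 [ 0.4545 -0.2015  0.0515]
scene stack green [316.8 286.1] [19.  22.5] 89 [ 0.4534 -0.1984  0.0775]
scene stack blue [316.8 277.3] [14.4 16.4] 112 [ 0.4528 -0.1966  0.1035]
```

```bash
python3 - <<'E'
from h import *
u=np.array([.986,.168]);v=np.array([-.168,.986]);c=np.array([.474,.141])+[.001,.001]
for th in (1.75,1.8,1.85,1.9):
    a=67-134*np.cos(th); z=41+134*np.sin(th); o=(a+14*np.sin(th), z+14*np.cos(th))
    for nm,(d,zz) in dict(inner=(a,z),outer=o).items():
        P=[np.r_[c+u*d/1000+v*s*.173,zz/1000] for s in (1,-1)]
        print(th,nm,[np.round(proj(k,p)).tolist() for k in('top','scene') for p in P], np.round(P[0],3),np.round(P[1],3))
print(delta([.457,-.197,.2]), rot(get_state()))
print('mat', np.round(ray('top',(222,110),0.0),3),np.round(ray('top',(420,110),0.0),3))
E
```

```text
1.75 inner [[115.0, 174.0], [299.0, 144.0], [209.0, 88.0], [319.0, 162.0]] [0.536 0.328 0.173] [ 0.594 -0.013  0.173]
1.75 outer [[115.0, 167.0], [297.0, 137.0], [213.0, 87.0], [324.0, 159.0]] [0.549 0.33  0.17 ] [ 0.607 -0.011  0.17 ]
1.8 inner [[115.0, 171.0], [298.0, 140.0], [211.0, 87.0], [322.0, 161.0]] [0.542 0.329 0.171] [ 0.6   -0.012  0.171]
1.8 outer [[115.0, 164.0], [297.0, 134.0], [215.0, 86.0], [326.0, 159.0]] [0.555 0.331 0.168] [ 0.614 -0.01   0.168]
1.85 inner [[115.0, 167.0], [297.0, 137.0], [213.0, 87.0], [324.0, 160.0]] [0.548 0.33  0.17 ] [ 0.607 -0.011  0.17 ]
1.85 outer [[114.0, 161.0], [296.0, 131.0], [218.0, 86.0], [328.0, 158.0]] [0.562 0.332 0.166] [ 0.62  -0.009  0.166]
1.9 inner [[115.0, 164.0], [297.0, 134.0], [215.0, 87.0], [326.0, 159.0]] [0.555 0.331 0.168] [ 0.613 -0.01   0.168]
1.9 outer [[114.0, 158.0], [296.0, 128.0], [220.0, 86.0], [330.0, 158.0]] [0.568 0.333 0.163] [ 0.626 -0.008  0.163]
[-49.53 -62.34   2.44] [[-9.52403692e-01  3.04839637e-01  5.83198851e-05]
 [ 3.04839642e-01  9.52403686e-01  1.08519593e-04]
 [-2.24630001e-05  1.21132674e-04 -9.99999992e-01]]
mat [0.702 0.148 0.   ] [ 0.704 -0.292  0.   ]
```

View pics/top0.png

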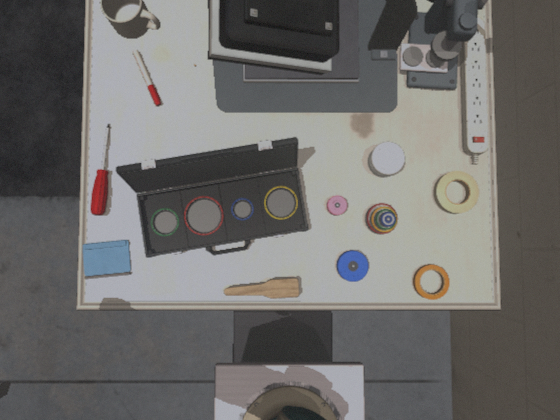

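Top view: the lid's free edge runs from (117,169) to (296,138), which puts it at about 1.75 rad. The stack is at (383,219) and nothing tall stands in the way. I'm moving to above the stack.

Call:
step_arm(targets=[{"dp": [-2.4,-3,0],"dr": [0,0,0],"fingers": 5.5},{"dp": [-4.8,-6,0],"dr": [0,0,0],"fingers": 5.5},{"dp": [-7.2,-9.1,0],"dr": [0,0,0],"fingers": 5.5},{"dp": [-9.6,-12.1,0],"dr": [0,0,0],"fingers": 5.5},{"dp": [-12,-15.1,0],"dr": [0,0,0],"fingers": 5.5},{"dp": [-14.4,-18.1,0],"dr": [0,0,0],"fingers": 5.5},{"dp": [-16.8,-21.1,0],"dr": [0,0,0],"fingers": 5.5},{"dp": [-19.2,-24.2,0],"dr": [0,0,0],"fingers": 5.5}])

```text
t: 1.67
tcp_pos: [0.2846, 0.2571, 0.2247]
tcp_rot: [3.141, 0.001, 2.833]
contact_force: [0.8, 1.2, 0.3]
finger_gap: 0.0552
finger_force: 0.0
```

Call:
step_arm(targets=[{"dp": [-2.4,-3,0],"dr": [0,0,0],"fingers": 5.5},{"dp": [-4.8,-6,0],"dr": [0,0,0],"fingers": 5.5},{"dp": [-7.2,-9.1,0],"dr": [0,0,0],"fingers": 5.5},{"dp": [-9.6,-12.1,0],"dr": [0,0,0],"fingers": 5.5},{"dp": [-12,-15.1,0],"dr": [0,0,0],"fingers": 5.5},{"dp": [-14.4,-18.1,0],"dr": [0,0,0],"fingers": 5.5},{"dp": [-16.8,-21.1,0],"dr": [0,0,0],"fingers": 5.5},{"dp": [-19.2,-24.2,0],"dr": [0,0,0],"fingers": 5.5}])

```text
t: 2.33
tcp_pos: [0.3938, -0.0323, 0.2248]
tcp_rot: [3.141, 0.001, 2.831]
contact_force: [0.9, -0.2, 0.1]
finger_gap: 0.0551
finger_force: 0.0
```

Call:
step_arm(targets=[{"dp": [-2.2,-2.8,0],"dr": [0,0,0],"fingers": 5.5},{"dp": [-4.4,-5.6,0],"dr": [0,0,0],"fingers": 5.5},{"dp": [-6.6,-8.4,0],"dr": [0,0,0],"fingers": 5.5},{"dp": [-8.8,-11.2,0],"dr": [0,0,0],"fingers": 5.5},{"dp": [-11.1,-13.9,0],"dr": [0,0,0],"fingers": 5.5},{"dp": [-11.1,-13.9,0],"dr": [0,0,0],"fingers": 5.5},{"dp": [-11.1,-13.9,0],"dr": [0,0,0],"fingers": 5.5},{"dp": [-11.1,-13.9,0],"dr": [0,0,0],"fingers": 5.5}])

```text
t: 3.0
tcp_pos: [0.4563, -0.196, 0.2241]
tcp_rot: [3.141, -0.001, 2.831]
contact_force: [-0.6, 0.8, 0.3]
finger_gap: 0.0552
finger_force: 0.0
```

```bash
cat > w.py <<'E'
from h import *
import sys
def look(name):
    c=vision.calibration('wrist'); s=get_state(); f=vision.grab_frame('wrist')[:,:,::-1].copy(); cv2.imwrite(f'pics/{name}.png',f)
    return f,c,s
def ring(f,c,col,z,box=None,sat=70):
    m=mask(f,col,sat); 
    if box: b=np.zeros_like(m); b[box[1]:box[3],box[0]:box[2]]=1; m&=b
    n,l,st,_=cv2.connectedComponentsWithStats(cv2.dilate(m,np.ones((3,3)))); k=1+np.argmax(st[1:,4])
    p=np.argwhere((l==k)&(m>0))[:,::-1].astype(np.float32); e=cv2.fitEllipse(cv2.convexHull(p))
    return np.round(e[0],1),np.round(e[1],1),np.round(ray('wrist',e[0],z,c),4)
E
python3 - <<'E'
from w import *
f,c,s=look('w1'); print(s['tcp_pos'],c['extrinsics'].round(3).tolist(),c['intrinsics'][0,0])
for i,k in enumerate(['red','yellow','green','blue']):
    try: print(k,ring(f,c,k,.0255+.026*i))
    except Exception as e: print(k,e)
E
```

```text
[ 0.45625365 -0.19595038  0.22412856] [[0.304, -0.925, -0.228, 0.39], [0.953, 0.295, 0.072, -0.176], [0.0, -0.239, 0.971, 0.386], [0.0, 0.0, 0.0, 1.0]] 322.3668738474225
red (array([278.9, 194.6]), array([56.5, 57.2]), array([ 0.4609, -0.1986,  0.0255]))
yellow (array([373.1, 383.4]), array([ 20.8, 472.3]), array([ 0.7175, -0.1585,  0.0515]))
green (array([280.6, 200. ]), array([38.6, 41. ]), array([ 0.4563, -0.1954,  0.0775]))
blue (array([306.8,  87.4]), array([61.8, 66.4]), array([ 0.3665, -0.1443,  0.1035]))
```

View pics/w1.png

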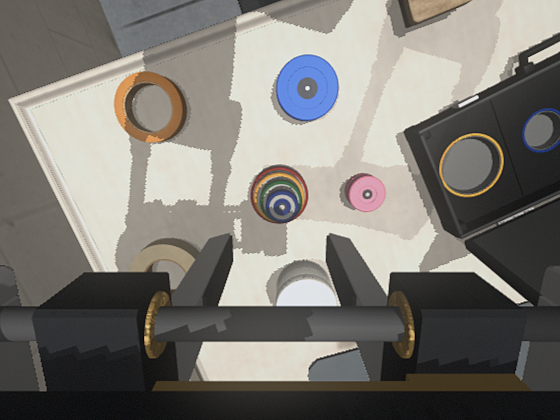

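Wrist view: the stack is at (280,200), with the pink disc at (367,193) and the solid blue disc at (307,88) clear of it. The gripper body runs wide along the closing axis.

```bash
python3 - <<'E'
from w import *
f=cv2.imread('pics/w1.png'); c=vision.calibration('wrist')
b=(245,160,315,230)
for i,k in enumerate(['red','yellow','green','blue']): print(k,ring(f,c,k,.0255+.026*i,b))
print(ring(f,c,'yellow',.0205,(425,120,515,205)))
E
```

```text
red (array([278.9, 194.6]), array([56.5, 57.2]), array([ 0.4609, -0.1982,  0.0255]))
yellow (array([278.7, 196.6]), array([49.7, 50.4]), array([ 0.4577, -0.1974,  0.0515]))
green (array([280.6, 200. ]), array([38.6, 41. ]), array([ 0.4563, -0.1949,  0.0775]))
blue (array([281.9, 205.7]), array([31.3, 32.1]), array([ 0.4561, -0.1938,  0.1035]))
(array([471. , 164.7]), array([60.4, 69.2]), array([0.4948, 0.019 , 0.0205]))
```

Call:
step_arm(targets=[{"dp": [0,0.2,2.5],"dr": [0,0,0],"fingers": 5.5},{"dp": [0,0.2,5],"dr": [0,0,0],"fingers": 5.5},{"dp": [0,0.2,8],"dr": [0,0,0],"fingers": 5.5},{"dp": [0,0.2,10.3],"dr": [0,0,0],"fingers": 5.5},{"dp": [0,0.2,11.3],"dr": [0,0,0],"fingers": 5.5},{"dp": [0,0.2,11.3],"dr": [0,0,0],"fingers": 5.5},{"dp": [0,0.2,11.3],"dr": [0,0,0],"fingers": 3.5},{"dp": [0,0.2,11.3],"dr": [0,0,0],"fingers": 2.5}])

```text
t: 3.72
tcp_pos: [0.4585, -0.1948, 0.113]
tcp_rot: [-3.141, 0.003, 2.833]
contact_force: [-0.6, 0.5, -0.5]
finger_gap: 0.0448
finger_force: 0.0
```

Call:
step_arm(targets=[{"dp": [0,0,0],"dr": [0,0,0],"fingers": 2},{"dp": [0,0,0],"dr": [0,0,0],"fingers": 2},{"dp": [0,0,0],"dr": [0,0,0],"fingers": 2},{"dp": [0,0,-0.4],"dr": [0,0,0],"fingers": 2},{"dp": [0,0,-1.2],"dr": [0,0,0],"fingers": 2},{"dp": [0,0,-2.5],"dr": [0,0,0],"fingers": 2},{"dp": [0,0,-3.8],"dr": [0,0,0],"fingers": 2},{"dp": [0,0,-5],"dr": [0,0,0],"fingers": 2}])

```text
t: 4.38
tcp_pos: [0.4575, -0.1948, 0.1626]
tcp_rot: [-3.142, 0.0, 2.832]
contact_force: [-0.1, -1.0, -0.5]
finger_gap: 0.0293
finger_force: 30.0
```

```bash
python3 - <<'E'
from w import *
f,c,s=look('w2'); print(s['tcp_pos'],s['tcp_rot'],s['finger_gap'],s['finger_force'])
for i,k in enumerate(['red','yellow','green']):
    try: print(k,ring(f,c,k,.0255+.026*i,(230,150,330,300)))
    except Exception as e: print(k,e)
# delta to above blue pocket
for z in (.17,.045): print(delta([.481,.100,z],s))
E
```

```text
[ 0.45747666 -0.19482095  0.1626456 ] [-3.14152737e+00  4.03802023e-04  2.83165075e+00] 0.029257460938968794 29.999904334545135
red (array([277.5, 206.8]), array([67.1, 68.5]), array([ 0.4611, -0.1987,  0.0255]))
yellow (array([277.1, 210.3]), array([59.4, 61.4]), array([ 0.458 , -0.1979,  0.0515]))
green (array([279.5, 216.2]), array([48.2, 51.2]), array([ 0.4567, -0.1953,  0.0775]))
[ 6.75 28.79 -0.74]
[ 6.76 28.8  11.76]
```

View pics/w2.png

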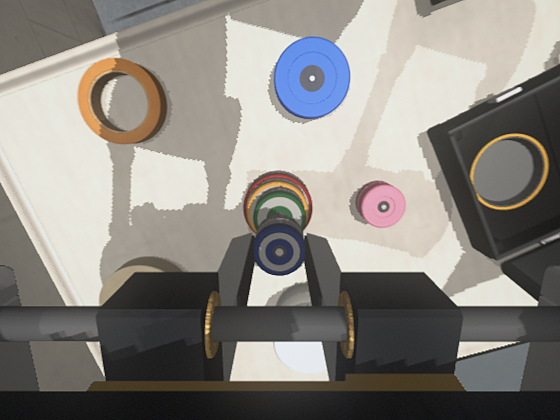

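Blue is held upright with a gap of 29 mm, and the rest of the stack is undisturbed. I'm carrying it to its pocket.

Call:
step_arm(targets=[{"dp": [0.7,3,0],"dr": [0,0,0],"fingers": 2},{"dp": [1.6,6.8,0],"dr": [0,0,0],"fingers": 2},{"dp": [2.5,10.7,0],"dr": [0,0,0],"fingers": 2},{"dp": [3.4,14.5,0],"dr": [0,0,0],"fingers": 2},{"dp": [4.3,18.4,0],"dr": [0,0,0],"fingers": 2},{"dp": [5.2,22.2,0],"dr": [0,0,0],"fingers": 2},{"dp": [6.1,26,0],"dr": [0,0,0],"fingers": 2},{"dp": [6.75,28.8,0],"dr": [0,0,0],"fingers": 2}])

```text
t: 5.1
tcp_pos: [0.4806, 0.1031, 0.1617]
tcp_rot: [3.14, 0.0, 2.833]
contact_force: [1.4, 0.5, -0.9]
finger_gap: 0.0294
finger_force: 30.0
```

```bash
python3 - <<'E'
from w import *
f,c,s=look('w3'); print(s['tcp_pos'])
for k in ['red','yellow','green','blue']:
    try: print(k,ring(f,c,k,.0205,(0,60,560,330)))
    except Exception as e: print(k,e)
E
```

```text
[0.48062887 0.1030548  0.16167375]
red (array([361.2, 161.1]), array([89. , 98.8]), array([0.4671, 0.1869, 0.0205]))
yellow (array([204.7, 239.1]), array([69.2, 78.1]), array([0.4949, 0.0202, 0.0205]))
green (array([446.7, 119. ]), array([64.4, 73.6]), array([0.4537, 0.2699, 0.0205]))
blue (array([  4.9, 156.2]), array([70. , 83.8]), array([ 0.3624, -0.128 ,  0.0205]))
```

View pics/w3.png

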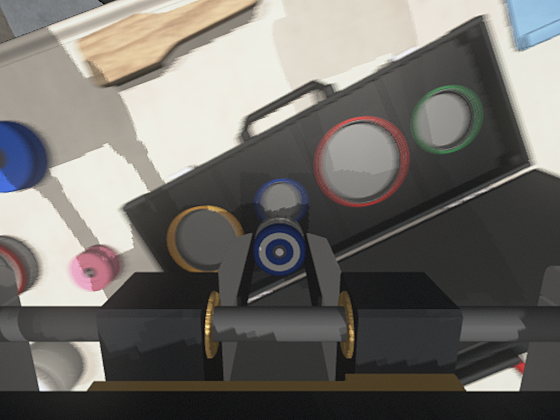

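Call:
step_arm(targets=[{"dp": [0,0,2],"dr": [0,0,0],"fingers": 2},{"dp": [0,0,5],"dr": [0,0,0],"fingers": 2},{"dp": [0,0,8],"dr": [0,0,0],"fingers": 2},{"dp": [0,0,10],"dr": [0,0,0],"fingers": 2},{"dp": [0,0,10.9],"dr": [0,0,0],"fingers": 2},{"dp": [0,0,11.3],"dr": [0,0,0],"fingers": 2},{"dp": [0,0,11.6],"dr": [0,0,0],"fingers": 2},{"dp": [0,0,11.6],"dr": [0,0,0],"fingers": 2}])

```text
t: 5.82
tcp_pos: [0.4816, 0.1, 0.0462]
tcp_rot: [3.141, 0.001, 2.832]
contact_force: [0.2, -0.8, -0.6]
finger_gap: 0.0289
finger_force: 30.0
```

Call:
step_arm(targets=[{"dp": [0,0,0.1],"dr": [0,0,0],"fingers": 2},{"dp": [0,0,0.1],"dr": [0,0,0],"fingers": 4},{"dp": [0,0,0.1],"dr": [0,0,0],"fingers": 4},{"dp": [0,0,0.1],"dr": [0,0,0],"fingers": 4},{"dp": [0,0,-1.5],"dr": [0,0,0],"fingers": 4.5},{"dp": [0,0,-5],"dr": [0,0,0],"fingers": 6},{"dp": [0,0,-9],"dr": [0,0,0],"fingers": 6.5},{"dp": [0,0,-12],"dr": [0,0,0],"fingers": 6.5}])

```text
t: 6.48
tcp_pos: [0.4814, 0.1003, 0.1681]
tcp_rot: [3.141, 0.002, 2.832]
contact_force: [1.7, -0.8, -0.1]
finger_gap: 0.0616
finger_force: 0.0
```

```bash
python3 - <<'E'
from w import *
f,c,s=look('w4'); print(s['tcp_pos'])
for k in ['red','yellow','green','blue']:
    try: print(k,ring(f,c,k,.0365 if k=='blue' else .0205,(120,60,560,330)))
    except Exception as e: print(k,e)
print(delta([.4567,-.1952,.085],s))
E
```

```text
[0.48135566 0.10025392 0.16806053]
red (array([360.3, 159.8]), array([88.2, 93.1]), array([0.4678, 0.1848, 0.0205]))
yellow (array([205.2, 238. ]), array([70.2, 74.1]), array([0.4966, 0.016 , 0.0205]))
green (array([444.9, 117.8]), array([63.4, 71.6]), array([0.454 , 0.2686, 0.0205]))
blue (array([280.3, 200.7]), array([49.1, 49.8]), array([0.4792, 0.1011, 0.0365]))
[ -6.64 -28.9    8.29]
```

View pics/w4.png

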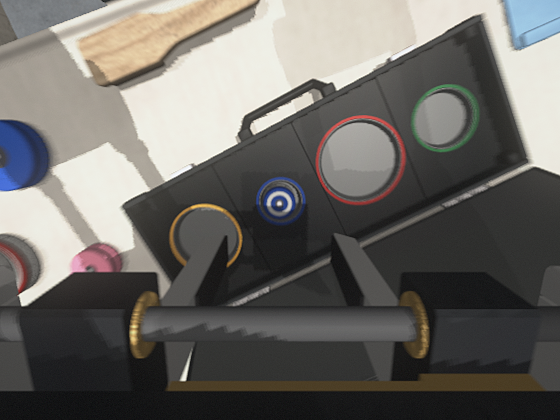

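Blue is seated at (280,201). Green is next.

Call:
step_arm(targets=[{"dp": [-0.7,-3,0],"dr": [0,0,0],"fingers": 6.5},{"dp": [-1.6,-6.9,0],"dr": [0,0,0],"fingers": 6.5},{"dp": [-2.5,-10.8,0],"dr": [0,0,0],"fingers": 6.5},{"dp": [-3.4,-14.7,0],"dr": [0,0,0],"fingers": 6.5},{"dp": [-4.3,-18.6,0],"dr": [0,0,0],"fingers": 6.5},{"dp": [-5.2,-22.5,0],"dr": [0,0,0],"fingers": 6.5},{"dp": [-6,-26.3,0],"dr": [0,0,0],"fingers": 6.5},{"dp": [-6.6,-28.9,0],"dr": [0,0,0],"fingers": 6.5}])

```text
t: 7.2
tcp_pos: [0.4551, -0.1985, 0.1655]
tcp_rot: [-3.14, 0.001, 2.83]
contact_force: [-0.1, -0.0, 0.3]
finger_gap: 0.0653
finger_force: 0.0
```

Call:
step_arm(targets=[{"dp": [0,0,1.5],"dr": [0,0,0],"fingers": 6.5},{"dp": [0,0,4],"dr": [0,0,0],"fingers": 6.5},{"dp": [0,0,6.5],"dr": [0,0,0],"fingers": 6.5},{"dp": [0,0,7.8],"dr": [0,0,0],"fingers": 6.5},{"dp": [0,0,8.2],"dr": [0,0,0],"fingers": 6.5},{"dp": [0,0,8.2],"dr": [0,0,0],"fingers": 6.5},{"dp": [0,0,8.2],"dr": [0,0,0],"fingers": 5},{"dp": [0,0,8.2],"dr": [0,0,0],"fingers": 3.5}])

```text
t: 7.87
tcp_pos: [0.4566, -0.1956, 0.0845]
tcp_rot: [-3.141, 0.002, 2.832]
contact_force: [-0.4, 0.5, 0.1]
finger_gap: 0.0552
finger_force: 0.0
```

Call:
step_arm(targets=[{"dp": [0,0,0],"dr": [0,0,0],"fingers": 3},{"dp": [0,0,0],"dr": [0,0,0],"fingers": 3},{"dp": [0,0,0],"dr": [0,0,0],"fingers": 3},{"dp": [0,0,-0.4],"dr": [0,0,0],"fingers": 3},{"dp": [0,0,-1.2],"dr": [0,0,0],"fingers": 3},{"dp": [0,0,-3],"dr": [0,0,0],"fingers": 3},{"dp": [0,0,-6],"dr": [0,0,0],"fingers": 3},{"dp": [0,0,-8],"dr": [0,0,0],"fingers": 3}])

```text
t: 8.53
tcp_pos: [0.4559, -0.1954, 0.1656]
tcp_rot: [-3.141, 0.001, 2.832]
contact_force: [0.2, -0.5, -0.5]
finger_gap: 0.0411
finger_force: 30.0
```

```bash
python3 - <<'E'
from w import *
f,c,s=look('w5'); print(s['tcp_pos'],s['tcp_rot'])
for i,k in enumerate(['red','yellow']): print(k,ring(f,c,k,.0255+.026*i,(230,150,330,300)))
print(ring(f,c,'green',s['tcp_pos'][2]-.008,(200,150,360,330)))
print(delta([.452,.2665,.165],s))
E
```

```text
[ 0.45594235 -0.19541716  0.16560554] [-3.14123345e+00  1.15763739e-03  2.83185810e+00]
red (array([278.5, 207.4]), array([66.4, 68. ]), array([ 0.4613, -0.1989,  0.0255]))
yellow (array([278.3, 210.8]), array([58.7, 60.6]), array([ 0.458 , -0.198 ,  0.0515]))
(array([278.8, 255.9]), array([69.4, 73.2]), array([ 0.4567, -0.1969,  0.1576]))
[1.446e+01 4.387e+01 3.000e-02]
```

Call:
step_arm(targets=[{"dp": [0.9,2.8,0],"dr": [0,0,0],"fingers": 3},{"dp": [2.1,6.5,0],"dr": [0,0,0],"fingers": 3},{"dp": [3.3,10.2,0],"dr": [0,0,0],"fingers": 3},{"dp": [4.5,13.9,0],"dr": [0,0,0],"fingers": 3},{"dp": [5.7,17.6,0],"dr": [0,0,0],"fingers": 3},{"dp": [6.9,21.3,0],"dr": [0,0,0],"fingers": 3},{"dp": [8.1,25,0],"dr": [0,0,0],"fingers": 3},{"dp": [9.3,28.7,0],"dr": [0,0,0],"fingers": 3}])

```text
t: 9.25
tcp_pos: [0.454, 0.1083, 0.1635]
tcp_rot: [-3.142, 0.0, 2.832]
contact_force: [1.1, -0.5, -1.5]
finger_gap: 0.0413
finger_force: 30.0
```

Call:
step_arm(targets=[{"dp": [1.2,3.7,0],"dr": [0,0,0],"fingers": 3},{"dp": [2.4,7.4,0],"dr": [0,0,0],"fingers": 3},{"dp": [3.5,10.8,0],"dr": [0,0,0],"fingers": 3},{"dp": [4.5,13.6,0],"dr": [0,0,0],"fingers": 3},{"dp": [5.15,15.15,0],"dr": [0,0,0],"fingers": 3},{"dp": [5.15,15.15,1],"dr": [0,0,0],"fingers": 3},{"dp": [5.15,15.15,3],"dr": [0,0,0],"fingers": 3},{"dp": [5.15,15.15,5],"dr": [0,0,0],"fingers": 3}])

```text
t: 9.92
tcp_pos: [0.4518, 0.2661, 0.1128]
tcp_rot: [-3.142, 0.001, 2.833]
contact_force: [0.5, 0.4, -1.1]
finger_gap: 0.0411
finger_force: 30.0
```

Call:
step_arm(targets=[{"dp": [0,0,2],"dr": [0,0,0],"fingers": 3},{"dp": [0,0,4.2],"dr": [0,0,0],"fingers": 3},{"dp": [0,0,5.8],"dr": [0,0,0],"fingers": 3},{"dp": [0,0,6.4],"dr": [0,0,0],"fingers": 3},{"dp": [0,0,6.8],"dr": [0,0,0],"fingers": 3},{"dp": [0,0,7.0],"dr": [0,0,0],"fingers": 3},{"dp": [0,0,7.1],"dr": [0,0,0],"fingers": 3},{"dp": [0,0,7.1],"dr": [0,0,0],"fingers": 3}])

```text
t: 10.58
tcp_pos: [0.452, 0.2661, 0.0435]
tcp_rot: [3.141, 0.001, 2.832]
contact_force: [0.1, 0.7, -1.3]
finger_gap: 0.0416
finger_force: 30.0
```

Call:
step_arm(targets=[{"dp": [0,0,0.1],"dr": [0,0,0],"fingers": 3},{"dp": [0,0,0.1],"dr": [0,0,0],"fingers": 4.8},{"dp": [0,0,0.1],"dr": [0,0,0],"fingers": 4.8},{"dp": [0,0,0.1],"dr": [0,0,0],"fingers": 4.8},{"dp": [0,0,-1.5],"dr": [0,0,0],"fingers": 4.8},{"dp": [0,0,-5],"dr": [0,0,0],"fingers": 6},{"dp": [0,0,-9],"dr": [0,0,0],"fingers": 7.5},{"dp": [0,0,-12],"dr": [0,0,0],"fingers": 7.5}])

```text
t: 11.25
tcp_pos: [0.4524, 0.2668, 0.1649]
tcp_rot: [3.14, 0.002, 2.832]
contact_force: [0.5, 0.1, 0.4]
finger_gap: 0.0643
finger_force: 0.0
```

```bash
python3 - <<'E'
from w import *
f,c,s=look('w6'); print(s['tcp_pos'])
print(ring(f,c,'green',.0365,(200,100,360,260)))
cv2.imwrite('pics/w6c.png',f[90:300,180:400])
print(delta([.458,-.198,.165],s))
E
```

```text
[0.45235798 0.2667726  0.16494685]
(array([279.5, 202.5]), array([60.7, 61.9]), array([0.4509, 0.2667, 0.0365]))
[-14.71 -44.09  -0.05]
```

View pics/w6c.png

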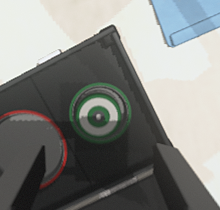

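Green is seated. I'm fetching yellow.

Call:
step_arm(targets=[{"dp": [-1.1,-3.4,0],"dr": [0,0,0],"fingers": 7.5},{"dp": [-2.3,-7.1,0],"dr": [0,0,0],"fingers": 7.5},{"dp": [-3.5,-10.8,0],"dr": [0,0,0],"fingers": 7.5},{"dp": [-4.8,-14.5,0],"dr": [0,0,0],"fingers": 7.5},{"dp": [-6,-18.2,0],"dr": [0,0,0],"fingers": 7.5},{"dp": [-7.2,-21.9,0],"dr": [0,0,0],"fingers": 7.5},{"dp": [-8.5,-25.6,0],"dr": [0,0,0],"fingers": 7.5},{"dp": [-9.7,-29.2,0],"dr": [0,0,0],"fingers": 7.5}])

```text
t: 11.97
tcp_pos: [0.455, -0.0431, 0.1625]
tcp_rot: [3.141, 0.001, 2.832]
contact_force: [0.5, 0.5, 0.1]
finger_gap: 0.0752
finger_force: 0.0
```

Call:
step_arm(targets=[{"dp": [-1.2,-3.6,0],"dr": [0,0,0],"fingers": 7.5},{"dp": [-2.4,-7.2,0],"dr": [0,0,0],"fingers": 7.5},{"dp": [-3.6,-10.8,0],"dr": [0,0,0],"fingers": 7.5},{"dp": [-4.5,-13.6,0],"dr": [0,0,0],"fingers": 7.5},{"dp": [-5,-14.9,0],"dr": [0,0,0],"fingers": 7.5},{"dp": [-5,-14.9,0.5],"dr": [0,0,0],"fingers": 7.5},{"dp": [-5,-14.9,2],"dr": [0,0,0],"fingers": 7.5},{"dp": [-5,-14.9,4],"dr": [0,0,0],"fingers": 7.5}])

```text
t: 12.63
tcp_pos: [0.4581, -0.1974, 0.1227]
tcp_rot: [3.141, 0.003, 2.832]
contact_force: [-0.7, 0.5, -1.2]
finger_gap: 0.0749
finger_force: 0.0
```

Call:
step_arm(targets=[{"dp": [0,0,2.5],"dr": [0,0,0],"fingers": 7.5},{"dp": [0,0,4.8],"dr": [0,0,0],"fingers": 7.5},{"dp": [0,0,6.2],"dr": [0,0,0],"fingers": 7.5},{"dp": [0,0,6.5],"dr": [0,0,0],"fingers": 7.5},{"dp": [0,0,6.5],"dr": [0,0,0],"fingers": 6.5},{"dp": [0,0,6.5],"dr": [0,0,0],"fingers": 5},{"dp": [0,0,6.5],"dr": [0,0,0],"fingers": 4},{"dp": [0,0,6.5],"dr": [0,0,0],"fingers": 4}])

```text
t: 13.3
tcp_pos: [0.4582, -0.1983, 0.0585]
tcp_rot: [-3.142, 0.002, 2.832]
contact_force: [-0.3, 2.0, 1.1]
finger_gap: 0.0534
finger_force: 30.0
```

Call:
step_arm(targets=[{"dp": [0,0,0],"dr": [0,0,0],"fingers": 4},{"dp": [0,0,0],"dr": [0,0,0],"fingers": 4},{"dp": [0,0,0],"dr": [0,0,0],"fingers": 4},{"dp": [0,0,-0.5],"dr": [0,0,0],"fingers": 4},{"dp": [0,0,-1.5],"dr": [0,0,0],"fingers": 4},{"dp": [0,0,-4],"dr": [0,0,0],"fingers": 4},{"dp": [0,0,-7.5],"dr": [0,0,0],"fingers": 4},{"dp": [0,0,-9.5],"dr": [0,0,0],"fingers": 4}])

```text
t: 13.97
tcp_pos: [0.4577, -0.1991, 0.155]
tcp_rot: [-3.14, 0.002, 2.832]
contact_force: [0.1, -0.4, -1.2]
finger_gap: 0.0534
finger_force: 30.0
```

```bash
python3 - <<'E'
from w import *
f,c,s=look('w7'); print(s['tcp_pos'],s['tcp_rot'])
print(ring(f,c,'red',.0255,(230,150,330,300)))
print(ring(f,c,'yellow',s['tcp_pos'][2]-.008,(200,150,360,330)))
print(delta([.4955,.019,.155],s))
E
```

```text
[ 0.45774406 -0.19905712  0.15499082] [-3.14047351e+00  2.13961067e-03  2.83170436e+00]
(array([281.9, 206.9]), array([68.6, 70.4]), array([ 0.4612, -0.1987,  0.0255]))
(array([278.9, 253.5]), array([92.5, 96.7]), array([ 0.4571, -0.2001,  0.147 ]))
[ 3.05 21.92 -0.03]
```

Call:
step_arm(targets=[{"dp": [0.4,2.5,0],"dr": [0,0,0],"fingers": 4},{"dp": [0.9,6.2,0],"dr": [0,0,0],"fingers": 4},{"dp": [1.4,9.9,0],"dr": [0,0,0],"fingers": 4},{"dp": [1.9,13.6,0],"dr": [0,0,0],"fingers": 4},{"dp": [2.4,17.3,0],"dr": [0,0,0],"fingers": 4},{"dp": [2.8,20.2,0],"dr": [0,0,0],"fingers": 4},{"dp": [3.05,21.9,0],"dr": [0,0,0],"fingers": 4},{"dp": [3.05,21.9,0.5],"dr": [0,0,0],"fingers": 4}])

```text
t: 14.68
tcp_pos: [0.4954, 0.0225, 0.1473]
tcp_rot: [3.14, 0.0, 2.835]
contact_force: [0.9, -0.6, -1.0]
finger_gap: 0.0535
finger_force: 30.0
```

Call:
step_arm(targets=[{"dp": [0,0,2.5],"dr": [0,0,0],"fingers": 4},{"dp": [0,0,5],"dr": [0,0,0],"fingers": 4},{"dp": [0,0,7.5],"dr": [0,0,0],"fingers": 4},{"dp": [0,0,8.5],"dr": [0,0,0],"fingers": 4},{"dp": [0,0,8.5],"dr": [0,0,0],"fingers": 4},{"dp": [0,0,8.5],"dr": [0,0,0],"fingers": 4},{"dp": [0,0,8.5],"dr": [0,0,0],"fingers": 4},{"dp": [0,0,8.5],"dr": [0,0,0],"fingers": 4}])

```text
t: 15.35
tcp_pos: [0.4959, 0.019, 0.0634]
tcp_rot: [3.141, 0.002, 2.831]
contact_force: [-1.0, 0.1, -0.0]
finger_gap: 0.0532
finger_force: 30.0
```

```bash
python3 - <<'E'
from w import *
f,c,s=look('w8'); print(s['tcp_pos'],s['tcp_rot'])
print(delta([.495,.0185,.0435],s))
E
```

```text
[0.49589847 0.01902158 0.0633581 ] [3.14128707e+00 2.11066836e-03 2.83140416e+00]
[ 0.07 -0.08  1.99]
```

View pics/w8.png

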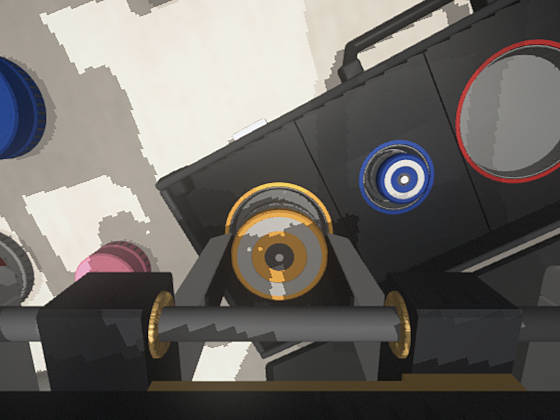

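Yellow is over its ring at (279,258), and the outer finger is close to the end wall. I'm shifting 2 mm inward and lowering in small steps.

Call:
step_arm(targets=[{"dp": [0,0.15,0],"dr": [0,0,0],"fingers": 4},{"dp": [0,0.2,0.3],"dr": [0,0,0],"fingers": 4},{"dp": [0,0.2,0.6],"dr": [0,0,0],"fingers": 4},{"dp": [0,0.2,0.9],"dr": [0,0,0],"fingers": 4},{"dp": [0,0.2,1.2],"dr": [0,0,0],"fingers": 4},{"dp": [0,0.2,1.4],"dr": [0,0,0],"fingers": 4},{"dp": [0,0.2,1.4],"dr": [0,0,0],"fingers": 4},{"dp": [0,0.2,1.4],"dr": [0,0,0],"fingers": 4}])

```text
t: 16.07
tcp_pos: [0.4955, 0.0215, 0.0482]
tcp_rot: [-3.142, -0.001, 2.832]
contact_force: [-0.2, -0.1, -2.2]
finger_gap: 0.0535
finger_force: 30.0
```

Call:
step_arm(targets=[{"dp": [0,0,0.2],"dr": [0,0,0],"fingers": 4},{"dp": [0,0,0.4],"dr": [0,0,0],"fingers": 4},{"dp": [0,0,0.5],"dr": [0,0,0],"fingers": 4},{"dp": [0,0,0.6],"dr": [0,0,0],"fingers": 4},{"dp": [0,0,0.6],"dr": [0,0,0],"fingers": 4},{"dp": [0,0,0.6],"dr": [0,0,0],"fingers": 4},{"dp": [0,0,0.6],"dr": [0,0,0],"fingers": 4},{"dp": [0,0,0.6],"dr": [0,0,0],"fingers": 4}])

```text
t: 16.73
tcp_pos: [0.4956, 0.0215, 0.0435]
tcp_rot: [3.142, 0.0, 2.832]
contact_force: [-2.7, -0.4, 7.7]
finger_gap: 0.053
finger_force: 30.0
```

Call:
step_arm(targets=[{"dp": [0,-0.1,0],"dr": [0,0,0],"fingers": 4},{"dp": [0,-0.1,0],"dr": [0,0,0],"fingers": 4},{"dp": [0,-0.1,0],"dr": [0,0,0],"fingers": 5.7},{"dp": [0,-0.1,0],"dr": [0,0,0],"fingers": 5.7},{"dp": [0,-0.1,0],"dr": [0,0,0],"fingers": 5.7},{"dp": [0,-0.1,0],"dr": [0,0,0],"fingers": 5.7},{"dp": [0,-0.1,-0.3],"dr": [0,0,0],"fingers": 5.7},{"dp": [0,-0.1,-0.6],"dr": [0,0,0],"fingers": 5.7}])

```text
t: 17.4
tcp_pos: [0.4951, 0.0205, 0.0484]
tcp_rot: [-3.141, -0.001, 2.832]
contact_force: [0.6, 0.9, -0.1]
finger_gap: 0.0572
finger_force: 0.0
```

Call:
step_arm(targets=[{"dp": [0,0,-0.6],"dr": [0,0,0],"fingers": 5.8},{"dp": [0,0,-1.4],"dr": [0,0,0],"fingers": 5.8},{"dp": [0,0,-2.5],"dr": [0,0,0],"fingers": 5.8},{"dp": [0,0,-4],"dr": [0,0,0],"fingers": 8},{"dp": [0,0,-6],"dr": [0,0,0],"fingers": 8.8},{"dp": [0,0,-8],"dr": [0,0,0],"fingers": 8.8},{"dp": [0,0,-10],"dr": [0,0,0],"fingers": 8.8},{"dp": [0,0,-11],"dr": [0,0,0],"fingers": 8.8}])

```text
t: 18.07
tcp_pos: [0.4967, 0.0204, 0.1616]
tcp_rot: [3.141, 0.005, 2.832]
contact_force: [0.2, 0.5, -0.9]
finger_gap: 0.0863
finger_force: 0.0
```

```bash
python3 - <<'E'
from w import *
f,c,s=look('w9'); print(s['tcp_pos'])
print(ring(f,c,'yellow',.0365,(200,100,360,260)))
cv2.imwrite('pics/w9c.png',f[60:330,130:480])
print(delta([.461,-.1985,.155],s))
E
```

```text
[0.49671007 0.020391   0.16161616]
(array([277., 200.]), array([74. , 76.1]), array([0.492 , 0.0189, 0.0365]))
[ -3.27 -21.94   0.65]
```

View pics/w9c.png

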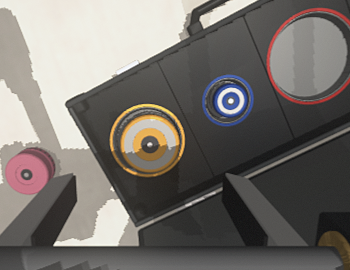

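Yellow is down in its pocket at (277,200) of the full frame. Red is next.

Call:
step_arm(targets=[{"dp": [-0.4,-2.5,0],"dr": [0,0,0],"fingers": 8.8},{"dp": [-0.9,-6.2,0],"dr": [0,0,0],"fingers": 8.8},{"dp": [-1.5,-9.9,0],"dr": [0,0,0],"fingers": 8.8},{"dp": [-2,-13.6,0],"dr": [0,0,0],"fingers": 8.8},{"dp": [-2.6,-17.3,0],"dr": [0,0,0],"fingers": 8.8},{"dp": [-3,-20.2,0],"dr": [0,0,0],"fingers": 8.8},{"dp": [-3.25,-21.9,0.5],"dr": [0,0,0],"fingers": 8.8},{"dp": [-3.25,-21.9,2.5],"dr": [0,0,0],"fingers": 8.8}])

```text
t: 18.78
tcp_pos: [0.461, -0.2028, 0.1351]
tcp_rot: [-3.138, 0.006, 2.828]
contact_force: [0.8, -0.1, -0.1]
finger_gap: 0.0878
finger_force: 0.0
```

Call:
step_arm(targets=[{"dp": [0,0,2.5],"dr": [0,0,0],"fingers": 8.8},{"dp": [0,0,5],"dr": [0,0,0],"fingers": 8.8},{"dp": [0,0,7.5],"dr": [0,0,0],"fingers": 8.8},{"dp": [0,0,9.5],"dr": [0,0,0],"fingers": 8.8},{"dp": [0,0,10.2],"dr": [0,0,0],"fingers": 8.8},{"dp": [0,0,10.2],"dr": [0,0,0],"fingers": 8},{"dp": [0,0,10.2],"dr": [0,0,0],"fingers": 6.5},{"dp": [0,0,10.2],"dr": [0,0,0],"fingers": 5}])

```text
t: 19.45
tcp_pos: [0.4604, -0.1984, 0.0324]
tcp_rot: [-3.141, 0.002, 2.832]
contact_force: [-0.7, -0.4, 0.5]
finger_gap: 0.0717
finger_force: 0.0
```

Call:
step_arm(targets=[{"dp": [0,0,0],"dr": [0,0,0],"fingers": 5},{"dp": [0,0,0],"dr": [0,0,0],"fingers": 5},{"dp": [0,0,0],"dr": [0,0,0],"fingers": 5},{"dp": [0,0,0],"dr": [0,0,0],"fingers": 5},{"dp": [0,0,0],"dr": [0,0,0],"fingers": 5},{"dp": [0,0,0],"dr": [0,0,0],"fingers": 5},{"dp": [0,0,0],"dr": [0,0,0],"fingers": 5},{"dp": [0,0,0],"dr": [0,0,0],"fingers": 5}])

```text
t: 20.12
tcp_pos: [0.4605, -0.1984, 0.0326]
tcp_rot: [-3.141, 0.003, 2.832]
contact_force: [0.9, -0.1, 5.9]
finger_gap: 0.0653
finger_force: 30.0
```

Call:
step_arm(targets=[{"dp": [0,0,-0.4],"dr": [0,0,0],"fingers": 5},{"dp": [0,0,-1.2],"dr": [0,0,0],"fingers": 5},{"dp": [0,0,-3],"dr": [0,0,0],"fingers": 5},{"dp": [0,0,-6],"dr": [0,0,0],"fingers": 5},{"dp": [0,0,-9.5],"dr": [0,0,0],"fingers": 5},{"dp": [0,0,-12.2],"dr": [0,0,0],"fingers": 5},{"dp": [0.6,2,-12.2],"dr": [0,0,0],"fingers": 5},{"dp": [1.6,5.4,-12.2],"dr": [0,0,0],"fingers": 5}])

```text
t: 20.78
tcp_pos: [0.4626, -0.1444, 0.156]
tcp_rot: [-3.139, 0.006, 2.828]
contact_force: [0.3, 0.6, -3.0]
finger_gap: 0.0654
finger_force: 30.0
```

Call:
step_arm(targets=[{"dp": [1.1,3.7,0],"dr": [0,0,0],"fingers": 5},{"dp": [2.2,7.4,0],"dr": [0,0,0],"fingers": 5},{"dp": [3.3,11.1,0],"dr": [0,0,0],"fingers": 5},{"dp": [4.5,14.8,0],"dr": [0,0,0],"fingers": 5},{"dp": [5.6,18.5,0],"dr": [0,0,0],"fingers": 5},{"dp": [6.7,22.2,0],"dr": [0,0,0],"fingers": 5},{"dp": [7.8,25.9,0],"dr": [0,0,0],"fingers": 5},{"dp": [8.6,28.6,0],"dr": [0,0,0],"fingers": 5}])

```text
t: 21.45
tcp_pos: [0.4651, 0.1598, 0.1538]
tcp_rot: [3.141, -0.001, 2.833]
contact_force: [0.2, 0.5, -1.9]
finger_gap: 0.0654
finger_force: 30.0
```

Call:
step_arm(targets=[{"dp": [0.4,1.3,0],"dr": [0,0,0],"fingers": 5},{"dp": [0.8,2.6,0],"dr": [0,0,0],"fingers": 5},{"dp": [0.8,2.6,2],"dr": [0,0,0],"fingers": 5},{"dp": [0.8,2.6,5],"dr": [0,0,0],"fingers": 5},{"dp": [0.8,2.6,8],"dr": [0,0,0],"fingers": 5},{"dp": [0.8,2.6,9],"dr": [0,0,0],"fingers": 5},{"dp": [0.8,2.6,9],"dr": [0,0,0],"fingers": 5},{"dp": [0.8,2.6,9],"dr": [0,0,0],"fingers": 5}])

```text
t: 22.12
tcp_pos: [0.4659, 0.184, 0.0633]
tcp_rot: [-3.141, -0.001, 2.832]
contact_force: [0.4, -0.1, -1.6]
finger_gap: 0.0654
finger_force: 30.0
```

```bash
python3 - <<'E'
from w import *
f,c,s=look('w10'); print(s['tcp_pos'],s['finger_gap'])
print(delta([.467,.1835,.0436],s))
E
```

```text
[0.46589086 0.183977   0.06329206] 0.0653504439993484
[-0.12 -0.01  1.97]
```

View pics/w10.png

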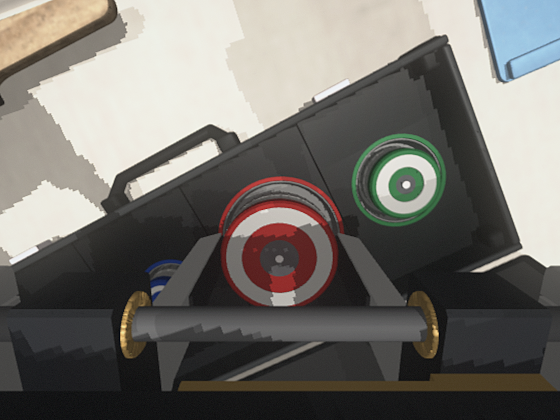

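Red is centred over its pocket, ring at (280,232), and the fingers clear both blue and green. I'm lowering it.

Call:
step_arm(targets=[{"dp": [0,0,0.5],"dr": [0,0,0],"fingers": 5},{"dp": [0,0,1.0],"dr": [0,0,0],"fingers": 5},{"dp": [0,0,1.4],"dr": [0,0,0],"fingers": 5},{"dp": [0,0,1.7],"dr": [0,0,0],"fingers": 5},{"dp": [0,0,1.9],"dr": [0,0,0],"fingers": 5},{"dp": [0,0,2.0],"dr": [0,0,0],"fingers": 5},{"dp": [0,0,2.0],"dr": [0,0,0],"fingers": 5},{"dp": [0,0,2.0],"dr": [0,0,0],"fingers": 5}])

```text
t: 22.83
tcp_pos: [0.4661, 0.1841, 0.0437]
tcp_rot: [-3.141, -0.0, 2.832]
contact_force: [-1.4, -0.1, 1.5]
finger_gap: 0.0651
finger_force: 30.0
```

Call:
step_arm(targets=[{"dp": [0,0,0],"dr": [0,0,0],"fingers": 7.2},{"dp": [0,0,0],"dr": [0,0,0],"fingers": 7.2},{"dp": [0,0,0],"dr": [0,0,0],"fingers": 7.2},{"dp": [0,0,-0.6],"dr": [0,0,0],"fingers": 7.2},{"dp": [0,0,-2],"dr": [0,0,0],"fingers": 7.2},{"dp": [0,0,-5],"dr": [0,0,0],"fingers": 7.2},{"dp": [0,0,-9],"dr": [0,0,0],"fingers": 5},{"dp": [0,0,-13],"dr": [0,0,0],"fingers": 3}])

```text
t: 23.5
tcp_pos: [0.4656, 0.184, 0.1747]
tcp_rot: [-3.141, -0.002, 2.832]
contact_force: [1.0, 0.6, -0.6]
finger_gap: 0.0621
finger_force: 0.0
```

Call:
step_arm(targets=[{"dp": [0,0,-3],"dr": [0,0,0],"fingers": 0},{"dp": [0,0,-6.5],"dr": [0,0,0],"fingers": 0},{"dp": [0,0,-9.5],"dr": [0,0,0],"fingers": 0},{"dp": [-3,0.6,-10],"dr": [0,0,0],"fingers": 0},{"dp": [-6.5,1.2,-10],"dr": [0,0,0],"fingers": 0},{"dp": [-10,1.9,-10],"dr": [0,0,0],"fingers": 0},{"dp": [-13,2.5,-10],"dr": [0,0,0],"fingers": 0},{"dp": [-14.6,2.7,-10],"dr": [0,0,0],"fingers": 0}])

```text
t: 24.17
tcp_pos: [0.6171, 0.1647, 0.2733]
tcp_rot: [3.141, 0.002, 2.831]
contact_force: [-0.8, -0.0, -0.7]
finger_gap: 0.0086
finger_force: 0.0
```

```bash
python3 - <<'E'
from w import *
s=get_state(); print(s['tcp_pos'],s['finger_gap'])
a=cv2.cvtColor(vision.grab_frame('scene'),cv2.COLOR_RGB2BGR); b=cv2.cvtColor(vision.grab_frame('top'),cv2.COLOR_RGB2BGR)
cv2.imwrite('pics/v11.png',np.vstack([cv2.resize(a[75:255,155:355],(666,600))[:, :],])[:600])
A=cv2.resize(a[80:250,155:335],(424,400),interpolation=cv2.INTER_CUBIC); B=cv2.resize(b[120:265,105:315],(376,400) if 0 else (376,260),interpolation=cv2.INTER_CUBIC)
o=np.zeros((400,800,3),np.uint8); o[:,:424]=A; o[:260,424:]=B; cv2.imwrite('pics/v11.png',o)
u=np.array([.986,.168]);c=np.array([.475,.142])
prev=np.array(s['tcp_pos'])
M=rot(s)
for th in (1.85,1.75,1.55,1.35,1.15,.95,.75,.55,.35,.2,.1,0):
    d=118; q=np.array([67-d*np.cos(th)+14*np.sin(th)+10, 41+d*np.sin(th)+14*np.cos(th)+19])/1000
    P=np.r_[c+u*q[0],q[1]]
    print(th,P.round(3),np.round(M.T@(P-s['tcp_pos'])*100,1))
E
```

```text
[0.61705901 0.16474306 0.2732869 ] 0.008570507649345185
1.85 [0.596 0.163 0.17 ] [ 1.9 -0.8 10.4]
1.75 [0.585 0.161 0.174] [ 2.9 -1.4 10. ]
1.55 [0.562 0.157 0.178] [ 5.  -2.4  9.5]
1.35 [0.539 0.153 0.178] [ 7.1 -3.5  9.5]
1.15 [0.516 0.149 0.173] [ 9.2 -4.6 10. ]
0.95 [0.494 0.145 0.164] [11.1 -5.6 10.9]
0.75 [0.475 0.142 0.151] [12.8 -6.5 12.2]
0.55 [0.459 0.139 0.134] [14.3 -7.3 13.9]
0.35 [0.446 0.137 0.114] [15.4 -7.9 15.9]
0.2 [0.44  0.136 0.097] [16.1 -8.2 17.6]
0.1 [0.437 0.135 0.086] [16.3 -8.3 18.7]
0 [0.435 0.135 0.074] [16.5 -8.4 19.9]
```

View pics/v11.png

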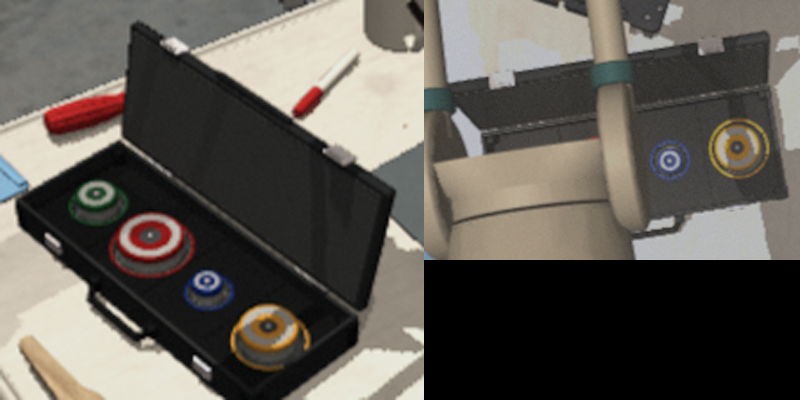

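Scene view: all four dies are down in the matching pockets, with green at (97,195), red (150,236), blue (207,282) and yellow (268,326) in the crop. The lid is still open. I'm lowering the closed fingers behind it.

Call:
step_arm(targets=[{"dp": [0,0,2],"dr": [0,0,0],"fingers": 0},{"dp": [0,-0.3,4.5],"dr": [0,0,0],"fingers": 0},{"dp": [0,-0.6,7],"dr": [0,0,0],"fingers": 0},{"dp": [0,-0.6,9.2],"dr": [0,0,0],"fingers": 0},{"dp": [0,-0.6,10],"dr": [0,0,0],"fingers": 0},{"dp": [0.5,-0.6,10],"dr": [0,0,0],"fingers": 0},{"dp": [1,-0.6,10],"dr": [0,0,0],"fingers": 0},{"dp": [1.5,-0.8,10],"dr": [0,0,0],"fingers": 0}])

```text
t: 24.93
tcp_pos: [0.5971, 0.163, 0.1753]
tcp_rot: [3.14, 0.002, 2.832]
contact_force: [-0.1, 0.2, 0.1]
finger_gap: 0.0007
finger_force: 0.0
```

```bash
python3 - <<'E'
from w import *
s=get_state(); print(s['tcp_pos'],s['finger_gap'])
M=rot(s);u=np.array([.986,.168]);c=np.array([.475,.142])
for th in (1.85,1.75,1.55,1.35,1.15,.95,.75,.55,.35,.2,.1,0):
    d=118; q=np.array([67-d*np.cos(th)+14*np.sin(th)+10, 41+d*np.sin(th)+14*np.cos(th)+19])/1000
    P=np.r_[c+u*q[0],q[1]]; print(th,np.round(M.T@(P-s['tcp_pos'])*100,1))
for k,d in dict(yellow=(268,326),red=(150,236),green=(97,195),blue=(207,282)).items():
    print(k, ray('scene',(d[0]*180/424+155,d[1]*170/400+80),.034).round(4))
E
```

```text
[0.59705102 0.16303194 0.17529605] 0.0007321840217401048
1.85 [ 0.1 -0.1  0.6]
1.75 [ 1.1 -0.6  0.2]
1.55 [ 3.1 -1.6 -0.3]
1.35 [ 5.2 -2.7 -0.3]
1.15 [ 7.3 -3.8  0.2]
0.95 [ 9.2 -4.8  1.1]
0.75 [11.  -5.7  2.4]
0.55 [12.4 -6.5  4.1]
0.35 [13.6 -7.1  6.1]
0.2 [14.2 -7.4  7.8]
0.1 [14.5 -7.5  8.9]
0 [14.7 -7.6 10.1]
yellow [0.4949 0.02   0.034 ]
red [0.4655 0.1812 0.034 ]
green [0.4514 0.2617 0.034 ]
blue [0.4785 0.0979 0.034 ]
```

Before the lid goes down, I'm checking yellow's height more exactly.

```bash
python3 - <<'E'
from w import *
a=cv2.cvtColor(vision.grab_frame('scene'),cv2.COLOR_RGB2BGR); b=cv2.cvtColor(vision.grab_frame('top'),cv2.COLOR_RGB2BGR)
a0=cv2.imread('pics/scene0.png')
print('pocket scene',ring(a0,vision.calibration('scene'),'yellow',.0205,(248,203,298,245))[:2], end=' ')
m=mask(a0,'yellow')[203:245,248:298]; p=np.argwhere(m)[:,::-1]+[248,203]; e=cv2.fitEllipse(cv2.convexHull(p.astype(np.float32)));print(ray('scene',e[0],.0205).round(4))
c={'red':(.4665,.183),'blue':(.4806,.1004),'green':(.4518,.2662),'yellow':(.4948,.0177)}
for k,(x,y) in c.items():
    g=cv2.resize(a,None,fx=4,fy=4,interpolation=cv2.INTER_CUBIC); G=cv2.cvtColor(g,cv2.COLOR_BGR2GRAY)
    r={'red':33,'blue':15,'green':21,'yellow':27}[k]
    # die top outline predicted vs bright-edge: compare score over height
    res=[]
    for dz in range(-4,10):
      best=-9
      for dx in range(-3,4):
        for dy in range(-3,4):
          t=np.linspace(0,2*np.pi,60,endpoint=False); s=[]
          for rr in (r-1.5,r+2):
            P=np.c_[x+dx/1e3-.001+rr/1e3*np.cos(t),y+dy/1e3-.002+rr/1e3*np.sin(t),np.full(60,.037+dz/1e3)]
            cc=vision.calibration('scene'); K=cc['intrinsics'];E=cc['extrinsics']; q=(P-E[:3,3])@E[:3,:3]; q=q*[1,-1,-1]; q=q@K.T; q=q[:,:2]/q[:,2:]*4+1.5
            s.append(cv2.remap(cv2.cvtColor(g,cv2.COLOR_BGR2HSV)[:,:,1].astype(np.float32),q[None,:,0].astype(np.float32),q[None,:,1].astype(np.float32),1).mean())
          best=max(best,s[0]-s[1])
      res.append(round(float(best),1))
    print(k,res)
for n,im in(('s',a),('t',b)): cv2.imwrite(f'pics/z{n}.png',im)
A=cv2.resize(a[195:250,240:305],(455,385),interpolation=cv2.INTER_CUBIC);B=cv2.resize(b[180:225,258:303],(345,345),interpolation=cv2.INTER_CUBIC)
o=np.zeros((385,800,3),np.uint8);o[:,:455]=A;o[:345,455:]=B;cv2.imwrite('pics/v12.png',o)
E
```

```text
pocket scene (array([269. , 224.1]), array([26.3, 34.4])) [0.4931 0.0164 0.0205]
red [42.5, 42.6, 43.6, 42.1, 40.2, 41.0, 41.7, 45.3, 46.1, 37.7, 25.1, 4.5, 4.2, 12.5]
blue [53.8, 54.3, 53.6, 48.1, 39.1, 25.3, 17.9, 20.1, 16.7, 17.2, 20.0, 22.1, 21.5, 17.3]Traceback (most recent call last):
  File "<stdin>", line 19, in <module>
ValueError: time passes only in moves, steps and waits
```

Yellow's offset from its ring is about the same as the other dies', and its grip height at release (43.5 mm, pressing on the floor) matches fully seated. I'm closing the lid along its arc.

Call:
step_arm(targets=[{"dp": [0.6,-0.3,0.2],"dr": [0,0,0],"fingers": 0},{"dp": [1.6,-0.8,0.1],"dr": [0,0,0],"fingers": 0},{"dp": [2.6,-1.3,-0.2],"dr": [0,0,0],"fingers": 0},{"dp": [3.6,-1.9,-0.3],"dr": [0,0,0],"fingers": 0},{"dp": [4.7,-2.4,-0.3],"dr": [0,0,0],"fingers": 0},{"dp": [5.7,-3.0,-0.2],"dr": [0,0,0],"fingers": 0},{"dp": [6.7,-3.5,0.0],"dr": [0,0,0],"fingers": 0},{"dp": [7.3,-3.8,0.2],"dr": [0,0,0],"fingers": 0}])

```text
t: 25.7
tcp_pos: [0.5135, 0.148, 0.1715]
tcp_rot: [-3.141, -0.001, 2.832]
contact_force: [1.5, 0.3, 0.1]
finger_gap: 0.0004
finger_force: 1.0
```

```bash
python3 - <<'E'
from w import *
s=get_state(); print(s['tcp_pos'],s['contact_force'])
M=rot(s);u=np.array([.986,.168]);c=np.array([.475,.142])
for th in (1.15,.95,.75,.55,.35,.2,.1,0):
    d=118; q=np.array([67-d*np.cos(th)+14*np.sin(th)+10, 41+d*np.sin(th)+14*np.cos(th)+19])/1000
    P=np.r_[c+u*q[0],q[1]]; print(th,np.round(M.T@(P-s['tcp_pos'])*100,1))
a=cv2.cvtColor(vision.grab_frame('scene'),cv2.COLOR_RGB2BGR); cv2.imwrite('pics/v13.png',a)
E
```

```text
[0.51348742 0.14797004 0.17154877] [1.47943461 0.340429   0.14765598]
1.15 [-0.2  0.2 -0.2]
0.95 [ 1.7 -0.8  0.7]
0.75 [ 3.5 -1.7  2.1]
0.55 [ 4.9 -2.5  3.8]
0.35 [ 6.1 -3.1  5.8]
0.2 [ 6.7 -3.4  7.4]
0.1 [ 6.9 -3.5  8.6]
0 [ 7.1 -3.6  9.8]
```

```bash
python3 - <<'E'
import cv2
from h import *
# lid angle by silhouette: project edge corner candidates for reference
u=np.array([.986,.168]);v=np.array([-.168,.986]);c=np.array([.473,.140])
for th in (1.75,1.5,1.3,1.15,1.0):
    a=67-134*np.cos(th); z=41+134*np.sin(th)
    print(th,[np.round(proj('scene',np.r_[c+u*a/1000+v*s*.173,z/1000])).tolist() for s in (1,-1)])
E
```

```text
1.75 [[208.0, 89.0], [319.0, 162.0]]
1.5 [[197.0, 94.0], [308.0, 170.0]]
1.3 [[188.0, 101.0], [298.0, 178.0]]
1.15 [[181.0, 107.0], [291.0, 185.0]]
1.0 [[176.0, 113.0], [284.0, 193.0]]
```

Call:
step_arm(targets=[{"dp": [0.8,-0.3,0.3],"dr": [0,0,0],"fingers": 0},{"dp": [1.7,-0.8,0.7],"dr": [0,0,0],"fingers": 0},{"dp": [2.6,-1.3,1.4],"dr": [0,0,0],"fingers": 0},{"dp": [3.5,-1.7,2.1],"dr": [0,0,0],"fingers": 0},{"dp": [4.2,-2.1,3.0],"dr": [0,0,0],"fingers": 0},{"dp": [4.9,-2.5,3.8],"dr": [0,0,0],"fingers": 0},{"dp": [5.5,-2.8,4.8],"dr": [0,0,0],"fingers": 0},{"dp": [6.1,-3.1,5.8],"dr": [0,0,0],"fingers": 0}])

```text
t: 26.42
tcp_pos: [0.4475, 0.1374, 0.1133]
tcp_rot: [3.141, -0.0, 2.832]
contact_force: [0.8, 1.1, 1.0]
finger_gap: 0.0005
finger_force: 0.8
```

Call:
step_arm(targets=[{"dp": [0.3,-0.15,0.8],"dr": [0,0,0],"fingers": 0},{"dp": [0.6,-0.3,1.6],"dr": [0,0,0],"fingers": 0},{"dp": [0.7,-0.35,2.2],"dr": [0,0,0],"fingers": 0},{"dp": [0.8,-0.4,2.8],"dr": [0,0,0],"fingers": 0},{"dp": [0.9,-0.45,3.3],"dr": [0,0,0],"fingers": 0},{"dp": [1,-0.5,3.7],"dr": [0,0,0],"fingers": 0},{"dp": [1,-0.5,3.9],"dr": [0,0,0],"fingers": 0},{"dp": [1,-0.5,3.9],"dr": [0,0,0],"fingers": 0}])

```text
t: 27.08
tcp_pos: [0.4372, 0.1357, 0.0744]
tcp_rot: [-3.142, -0.0, 2.832]
contact_force: [-0.3, 0.1, 0.3]
finger_gap: 0.0001
finger_force: 0.0
```

Call:
step_arm(targets=[{"dp": [0,0,0.1],"dr": [0,0,0],"fingers": 0},{"dp": [0,0,0.1],"dr": [0,0,0],"fingers": 0},{"dp": [0,0,0.2],"dr": [0,0,0],"fingers": 0},{"dp": [0,0,0.2],"dr": [0,0,0],"fingers": 0},{"dp": [0,0,0.2],"dr": [0,0,0],"fingers": 0},{"dp": [0,0,0.2],"dr": [0,0,0],"fingers": 0},{"dp": [0,0,0.2],"dr": [0,0,0],"fingers": 0},{"dp": [0,0,0.2],"dr": [0,0,0],"fingers": 0}])

```text
t: 27.75
tcp_pos: [0.4376, 0.1358, 0.0741]
tcp_rot: [3.141, 0.001, 2.832]
contact_force: [-4.1, -1.2, 14.6]
finger_gap: 0.0002
finger_force: 7.3
```

The lid resists with 14.6 N at the shut height (fingertip at 55 mm), so it is shut. I'm retreating to check.

Call:
step_arm(targets=[{"dp": [0,0,-1],"dr": [0,0,0],"fingers": 0},{"dp": [0,0,-4],"dr": [0,0,0],"fingers": 0},{"dp": [0,0,-8],"dr": [0,0,0],"fingers": 0},{"dp": [0,0,-12],"dr": [0,0,0],"fingers": 0},{"dp": [0,0,-15],"dr": [0,0,0],"fingers": 0},{"dp": [0,-3,-16],"dr": [0,0,0],"fingers": 0},{"dp": [0,-6,-16],"dr": [0,0,0],"fingers": 0},{"dp": [0,-6,-16],"dr": [0,0,0],"fingers": 0}])

```text
t: 28.42
tcp_pos: [0.4184, 0.0754, 0.2336]
tcp_rot: [-3.14, 0.003, 2.829]
contact_force: [0.0, -0.1, -0.7]
finger_gap: 0.0006
finger_force: 0.0
```

```bash
python3 - <<'E'
from w import *
a=cv2.cvtColor(vision.grab_frame('scene'),cv2.COLOR_RGB2BGR)
cv2.imwrite('pics/fin.png',cv2.resize(a[80:300,130:400],None,fx=2.7,fy=2.7,interpolation=cv2.INTER_CUBIC))
E
```

```text
(no output)
```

View pics/fin.png

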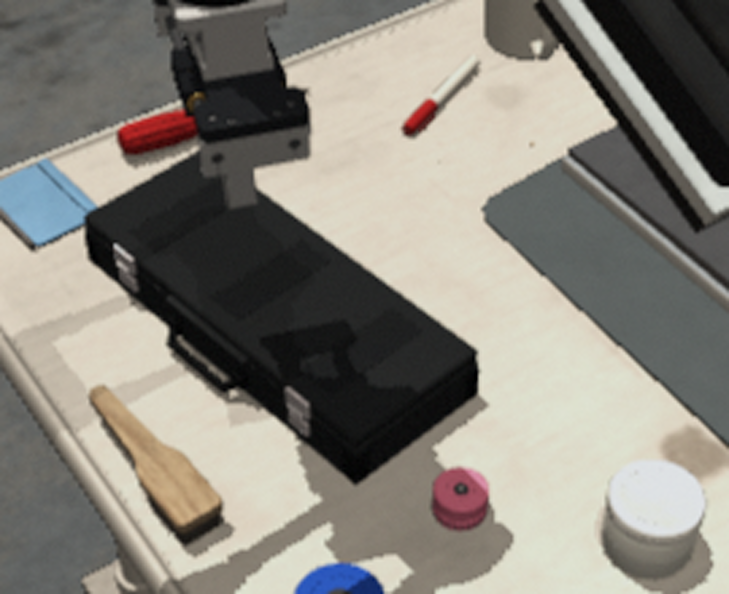

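The lid is flat on the rim along the whole front edge, from (90,220) to (355,470), and the arm is clear. I'm handing in.

```bash
python3 -c "
from cell import order; print(order.sign_off())"
```

```text
the job is handed in; nothing more can be done
None
```

All four dies were set upright in their matching pockets, none tipped on the way; the lid was then shut flat on the rim and the job handed in at about 28 s of the 120 s (no verdict was returned).

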